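# One cleanser tablet into the blender case

## Task

Stand the open half of the blender case upright in the cradle under the tablet dispenser's chute and let go of it. Then dispense one cleanser tablet into it: press the teal plunger down once, gently, until you feel it bottom on its inner stop, keep it bottomed for about half a second, and let it spring back up. Leave the second tablet in the dispenser and everything else on the desk where it is.

Things in the scene. Friction and masses are not known exactly. Their poses are not given: they have to be found in the camera images.
- dispenser: cream tablet dispenser fixed to the desk. Origin on the desk under the plunger's axis; front is its own -x, z up. Tower 70 mm wide, 140 mm high, x from -37 to +40 mm; in front of it magazine, chute, then the cradle on the desk. Pressing the plunger drives a shuttle that pushes the lowest tablet down the chute; as it rises the next drops in place, so each deep stroke gives one more tablet
- nest (a point): centre of the cradle at desk level, 127 mm in front (own -x) of the dispenser's origin; axes as the dispenser's. The cradle is a teal U of walls 10 mm high, open to the front: inner faces of its sides 68 mm apart, face of its back 33 mm behind this point. The case stands on the desk inside it, its mouth just below the chute's lip
- plunger: teal round push cap, 36 mm across, on a stem above the tower. Origin: centre of its flat top, 177 mm above the desk at rest. It goes straight down against a spring: 4 N at first, rising to at most 10 N, then a rigid stop, whose setting is hidden: 14 to 21 mm of stroke, new each start. Bottomed: 1.5 N or more on the stop beyond the spring. Over 25 N on the cap damages it
- case: open lower half of a hard silicone blender case, blush pink cup, straight-sided, 58 mm across, 45 mm high, wall 3 mm, floor 4 mm thick, 70 g. Origin at the centre of its underside, z up to its mouth. It starts upright on the desk, to the left or the right
- case_dome: the closed domed other half of the blender case, same pink, 58 mm across, 40 mm high, lying dome up on the other side; not needed. Origin at the centre of its underside
- tablet: lowest cleanser tablet in the magazine, mint green hard disc 24 mm across, 12 mm thick. Origin at the centre of its underside
- spare_tablet: second tablet, the same, lying on the first in the magazine; it must stay in the dispenser (it sinks 12 mm when the first has gone). Origin at the centre of its underside
- nail_file: glass nail file, 140 x 12 x 4 mm, flat on the desk, long along its x; origin at the centre of its underside
- brow_pencil: teal plastic brow pencil, 125 mm long, 9 mm thick, lying along its x; origin at the centre of its underside
- mirror: small rectangular standing mirror, black frame 130 mm wide, 182 mm high, on a 70 x 110 mm foot; origin at the centre of the foot's underside
- polish: red nail polish bottle, 32 mm across, 75 mm high, upright; origin at the centre of its underside
- cream_jar: white cream jar, 60 mm across, 45 mm high, upright; origin at the centre of its underside
- lip (a point): middle of the chute's lower lip, 96 mm in front of the dispenser's origin, 51 mm high. The chute is 35 mm wide with its cheeks and rises from here to the magazine, 63 mm in front of the origin
- magazine (a point): centre of the top of the clear square tablet magazine, open above, 50 mm in front of the dispenser's origin, 140 mm high; it is 34 mm wide and its front face lies 66 mm in front of the origin
Mind the look-alikes: they are no part of the job. Leave any orange or purple look-alike of the case alone.

How it is judged:
On the way, in this order (a step that is already met when the one before it is completed fails the run):
1. the case stands upright in the cradle (centre within 8 mm of the nest point), not touched by the robot, the plunger still up (horizontal distance between case and nest below 0.008 m and height (world z) of case below 0.004 m and angle between case's own z axis and vertical below 0.1 rad and contact force between case and the arm below 0.05 N and contact force between case and the fingers below 0.05 N and z of plunger in the frame of dispenser above 0.174 m), for 0.1 s.
2. the plunger is held against its inner stop with at least 1.5 N, for 0.3 s (contact force between plunger and dispenser above 1.5 N and horizontal distance between case and nest below 0.012 m), for 0.3 s.
At the end, for the whole second after the job is handed in: The plunger is back up (within 3 mm), the case stands upright within 12 mm of the nest point with the first tablet inside it, the second tablet is still in the magazine, and all is at rest (z of plunger in the frame of dispenser above 0.174 m and horizontal distance between case and nest below 0.012 m and height (world z) of case below 0.004 m and angle between case's own z axis and vertical below 0.1 rad and horizontal distance between tablet and case below 0.027 m and z of tablet in the frame of case between 0 and 0.035 m and horizontal distance between spare_tablet and dispenser below 0.056 m and height (world z) of spare_tablet above 0.085 m and linear speed of each of tablet, case below 0.02 m/s); the robot touches nothing.
It fails at once if the robot pushes the plunger with more than 25 N (contact force between plunger and the fingers above 25 N or contact force between plunger and the arm above 25 N).
It fails at once if another thing on the desk is moved by more than 25 mm (distance of any of nail_file, brow_pencil, mirror, polish, cream_jar, case_dome from where it was at the start of the episode above 0.025 m).
It also fails if it takes over 67 s, if anything falls off the work surface, if the arm or the gripper's body presses on something with over 40 N, if the wrist force passes 120 N, or if a joint passes its speed limit or range.

## Robot

A 7-joint arm with a two-finger parallel gripper is mounted at the origin on the work surface. World frame = base frame: x ahead of the robot, y to its left, z up, the work surface at z = 0. Lengths are in m, angles in rad, forces in N, time in s.
With the tool pointing down it reaches from about 0.35 to 0.9 m from the base axis. Payload 19.9 kg.
Tool frame: the origin (TCP) lies midway between the tips of the shut fingers; the grasp point (between the pads) lies env.grip_point_offset behind it (env.grip_point_offset is the distance from the TCP to the grasp point, in m); z points along the fingers, y is the line along which they close (so a half turn about z gives the same grasp; the last joint's range is limited). The gripper opens to 94 mm and grips with 3 to 60 N. Pads are 16 mm wide; open, the fingers measure 119 mm over their backs; the gripper's body (75 mm by 177 mm) begins 78 mm behind the grasp point.
Start: joints at [1.2, 0.417, -0.01, 1.614, 0.005, 1.111, -0.053], TCP at [0.202, -0.591, 0.205] pointing down, gripper open.
Joint ranges: [-2.81, 2.81], [-0.39, 2.02], [-1.27, 1.25], [0.06, 2.57], [-1.19, 4.33], [0.19, 2], [-2.82, 2.82]. Speed limits (rad/s): [1.89, 1.89, 2.39, 2.39, 3.01, 3.01, 3.01].

## Interface

Orientations are given as a rotation vector (axis times angle).
In Python, from plant import readout, vision, job, env gives the robot as it stands.
- The arm moves only by the tool jog_arm, never from a script. Its argument "deltas" is a list of rows, each an object of numbers: "ax", "ay", "az": the turn, a rotation vector about the world's x, y, z in degrees; "tx", "ty", "tz": the shift along the world's x, y, z in m; "hand": the finger opening in m, from 0 to 0.094. In form: [{"ax": .., "ay": .., "az": .., "tx": .., "ty": .., "tz": .., "hand": ..}, ...]. A call has 1 to 20 rows; each row shifts and turns the commanded pose from where the row before left it; what a row does not reach is not made up. A row lasts 1/10 s, in which the tool goes at most 50 mm and 8.59 degrees, less where a joint would pass 70% of its speed; a pose out of reach is approached as far as the arm can. A call is refused whole if a number of a shift passes 0.05 or a number of a turn 8.59, either way. A call with a gripper value outside its range is refused whole. The fingers move at their own pace and stop on an object; the grip force is fixed at half the most. Time passes only in rows, so rows that do not move let the fingers close. It gives the time, the measured TCP pose, the force, the opening and the grip force at its end, in the units of the state.
- readout.observe(): the state, without advancing time (a new reading comes with each control period).
- vision.grab_frame(name): name is "scene" or "top"; returns a dict with "frame" (420x560x3 uint8, red, green, blue), "vfov" (degrees; the focal length in pixels is half the picture's height over the tangent of half this angle, whatever the lens; pixels are square), "cx", "cy" (the principal point, pixels), "D" ([k1, k2, p1, p2, k3] as OpenCV has them; the pictures are not rectified), "world_to_cam" (4x4, takes a point from world to camera coordinates). Camera axes: x right, y down, z forward; pixel columns grow to the right and rows downward; lengths in m; the calibration is good to about 2 mm. A picture is of the moment at which its call begins. There is no depth.
- job.job_done(): hands the job in; it is judged then, once.
The state is a dict: "clock": time; "joint_pos": joint angles; "qd": joint speeds; "tau": joint torques, N m; "position": TCP position; "orientation": TCP orientation; "contact_force": force on the tool from outside, world axes, zero at the start; "moment": the same for the moment, N m; "opening": finger opening in m; "gripper_force": force on a finger pad.
Only numpy, scipy, OpenCV 4.12 (cv2) and the standard library are available. Lean on these libraries where they do the work, as an engineer would, in place of code of your own. Each camera call takes 0.05 s, during which the arm holds its last target. There are 200 camera calls.

## Working session

There is one attempt and no reset: what is moved stays moved. The work goes in short steps, Python scripts to look and compute and a tool call to move; the robot and the scene stay as the last step left them, time stands still between calls to the robot, and variables do not carry over. Pictures are saved under pics/ and viewed, at most 10 in all, crops included, and the job is handed in when it is done.

Besides the shell and the picture viewer there is one more tool, called after "Call:" as name(argument=value, ...), one argument or row to a line, values as JSON. jog_arm: Moves the arm, as the interface text tells. Its arguments: {"type":"object","properties":{"deltas":{"type":"array","items":{"type":"object","properties":{"ax":{"type":"number"},"ay":{"type":"number"},"az":{"type":"number"},"tx":{"type":"number"},"ty":{"type":"number"},"tz":{"type":"number"},"hand":{"type":"number"}}}}},"required":["deltas"]}

```bash
mkdir -p pics; cat > h.py <<'E'
import numpy as np, cv2
from plant import readout, vision, job, env
def grab(n,save=None):
    f=vision.grab_frame(n)
    if save: cv2.imwrite('pics/'+save,f['frame'][:,:,::-1])
    return f
def K(f):
    h=f['frame'].shape[0]; fl=h/2/np.tan(np.radians(f['vfov'])/2)
    return np.array([[fl,0,f['cx']],[0,fl,f['cy']],[0,0,1.]])
def cast(f,uv,z):
    uv=np.array(uv,float).reshape(-1,1,2)
    p=cv2.undistortPoints(uv,K(f),np.array(f['D'],float)).reshape(-1,2)
    T=np.array(f['world_to_cam']);R=T[:3,:3];c=-R.T@T[:3,3]
    d=np.c_[p,np.ones(len(p))]@R
    return c+d*((z-c[2])/d[:,2])[:,None]
def proj(f,P):
    T=np.array(f['world_to_cam']);r=cv2.Rodrigues(T[:3,:3])[0]
    return cv2.projectPoints(np.array(P,float).reshape(-1,3),r,T[:3,3],K(f),np.array(f['D'],float))[0].reshape(-1,2)
E
python3 - <<'E'
from h import *
a=grab('top','top0.png');b=grab('scene','scene0.png')
for f in(a,b):
    T=np.array(f['world_to_cam']);print(f['vfov'],f['D'],-T[:3,:3].T@T[:3,3],T[2,:3])
s=readout.observe();print(s['clock'],s['position'],s['orientation'],s['opening'],s['contact_force'],env.grip_point_offset)
E
```

```text
44.40137012545787 [-0.16047127  0.          0.          0.          0.        ] [ 0.47799044 -0.0427517   1.32028743] [ 0.09973114  0.0018726  -0.99501266]
54.23086493433461 [-0.11335695  0.          0.          0.          0.        ] [1.18964484 0.16955637 0.8845746 ] [-0.60023267 -0.19908138 -0.77465305]
0.1 [ 0.20227781 -0.59101026  0.2048972 ] [-3.09794169e+00 -5.15496860e-01  3.92913587e-04] 0.0940081073268357 [-0.38614144  0.81183412 -0.86224992] 0.0188
```

View pics/top0.png

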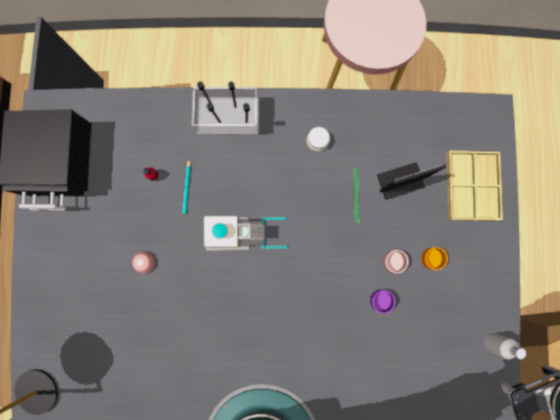

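View pics/scene0.png

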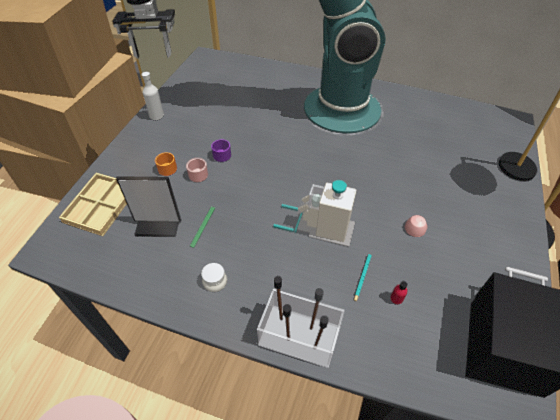

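Candidates in the top view: the open pink cup (397,261), the closed pink dome (143,262), the orange cup (435,258), the purple cup (383,300) and the off-desk pink stool (375,25). The open pink cup matches the description. In the scene view it is at (197,170). The dispenser's plunger is at top (220,231) and its cradle arms at (275,219) and (275,247), with the front facing image right (-y).

```bash
cat > m.py <<'E'
from h import *
def blob(f,lo,hi,near,r=30):
    hsv=cv2.cvtColor(f['frame'],cv2.COLOR_RGB2HSV)
    m=cv2.inRange(hsv,np.array(lo),np.array(hi))
    w=np.zeros_like(m);cv2.circle(w,near,r,255,-1);m&=w
    cs,_=cv2.findContours(m,cv2.RETR_EXTERNAL,cv2.CHAIN_APPROX_NONE)
    return max(cs,key=cv2.contourArea).reshape(-1,2)
E
python3 - <<'E'
from m import *
a=grab('top');b=grab('scene')
for n,f,p in(('top',a,(397,261)),('scene',b,(197,170))):
    c=blob(f,(0,30,60),(10,255,255),p,19); c2=blob(f,(0,30,60),(12,255,255),p,19)
    h=cv2.convexHull(c);(e,ax,an)=cv2.fitEllipse(h)
    print(n,cv2.boundingRect(c),e,ax,'ellipse@mouth',cast(f,e,.045)[0],'mid',cast(f,e,.022)[0])
    # rim circle from hull on z=.045
    q=cast(f,h.reshape(-1,2),.045)[:,:2];print('circle',cv2.minEnclosingCircle(q.astype(np.float32)))
for n,f,p in(('top',a,(220,231)),('scene',b,(340,187))):
    c=blob(f,(80,80,60),(98,255,255),p,14);e=cv2.fitEllipse(cv2.convexHull(c))
    print(n,'plunger',e,cast(f,e[0],.177)[0],cast(f,e[0],.172)[0])
# cradle arms
hsv=cv2.cvtColor(a['frame'],cv2.COLOR_RGB2HSV);m=cv2.inRange(hsv,np.array((80,80,60)),np.array((98,255,255)))
w=np.zeros_like(m);w[205:260,250:300]=255;m&=w
for c in cv2.findContours(m,0,1)[0]:
    if cv2.contourArea(c)<10: continue
    r=cv2.minAreaRect(c);print('cradle',r);print(cast(a,cv2.boxPoints(r),.01).round(4).tolist())
# cream tower top
m=cv2.inRange(hsv,np.array((0,0,150)),np.array((40,70,255)));w[:]=0;w[205:260,195:245]=255;m&=w
c=max(cv2.findContours(m,0,1)[0],key=cv2.contourArea);r=cv2.minAreaRect(c);print('tower',r);print(cast(a,cv2.boxPoints(r),.14).round(4).tolist())
def crop(f,x,y,r=30):return cv2.resize(f['frame'][max(0,y-r):y+r,x-r:x+r,::-1],(390,390),interpolation=cv2.INTER_CUBIC)
cv2.imwrite('pics/crop1.png',np.hstack([crop(a,410,265,45),crop(a,250,232,45)]))
E
```

```text
top (382, 249, 27, 25) (395.55889892578125, 260.9056701660156) (24.23435401916504, 27.4990234375) ellipse@mouth [ 0.4621173  -0.32899161  0.045     ] mid [ 0.46183102 -0.33415399  0.022     ]
circle ((0.46299660205841064, -0.32839885354042053), 0.03426196053624153)
scene (186, 158, 22, 24) (196.7172088623047, 169.40087890625) (21.47852897644043, 25.42191505432129) ellipse@mouth [ 0.47865476 -0.32436519  0.045     ] mid [ 0.45917731 -0.33789608  0.022     ]
circle ((0.4789053797721863, -0.326130211353302), 0.049298420548439026)
top plunger ((219.21530151367188, 230.2664031982422), (14.330401420593262, 14.741243362426758), 111.67886352539062) [0.52794253 0.09450238 0.177     ] [0.52816099 0.09510264 0.172     ]
scene plunger ((338.87921142578125, 185.77684020996094), (12.98547649383545, 14.376330375671387), 90.65337371826172) [0.531448   0.09274376 0.177     ] [0.52679692 0.09220097 0.172     ]
cradle ((274.0, 244.0), (8.0, 24.0), 90.0)
[[0.5119, 0.0049, 0.01], [0.5126, -0.0561, 0.01], [0.4923, -0.0563, 0.01], [0.4916, 0.0046, 0.01]]
cradle ((273.3674011230469, 218.41651916503906), (6.29403829574585, 24.821561813354492), 77.19573211669922)
[[0.5677, 0.0094, 0.01], [0.5825, -0.0522, 0.01], [0.5668, -0.056, 0.01], [0.552, 0.0056, 0.01]]
tower ((223.50778198242188, 233.1871795654297), (33.30443572998047, 41.79706573486328), 87.61405944824219)
[[0.5586, 0.1397, 0.14], [0.5639, 0.0431, 0.14], [0.4875, 0.0386, 0.14], [0.4821, 0.1346, 0.14]]
```

View pics/crop1.png

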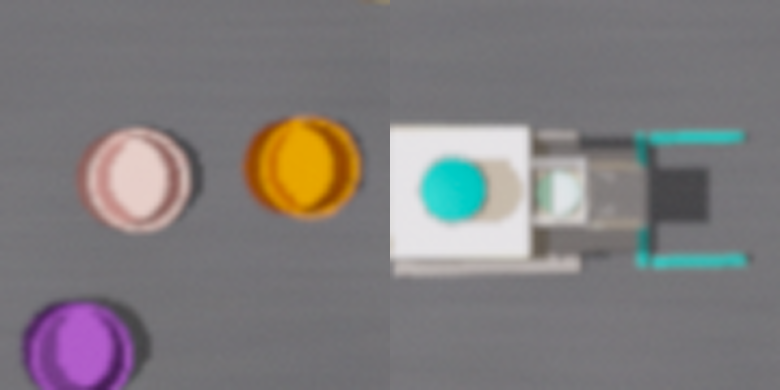

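The crop confirms that the blush cup is open and shows its floor, with its rim at about (397,261). The cradle arms run along image x, from about (262,218.6) to (287,218.4) and from (262,247.3) to (287,247).

```bash
python3 - <<'E'
from m import *
a=grab('top')
g=lambda u,v,x0,y0:(x0+u*90/390,y0+v*90/390)
print('case rim',cast(a,g(140,179,365,220),.045)[0])
print('orange',cast(a,g(303,166,365,220),.045)[0],'purple',cast(a,g(82,348,365,220),.045)[0])
hsv=cv2.cvtColor(a['frame'],cv2.COLOR_RGB2HSV);m=cv2.inRange(hsv,np.array((80,80,60)),np.array((98,255,255)))
L=[]
for y0,y1 in((211,226),(240,254)):
    v,u=np.nonzero(m[y0:y1,268:284]);W=cast(a,np.c_[u+268,v+y0],.008)[:,:2]
    vx,vy,x,y=cv2.fitLine(W.astype(np.float32),2,0,.01,.01).ravel();L.append((vx/vy,x,y));print('arm slope dx/dy',vx/vy,'x at y=-.03',x+(-.03-y)*vx/vy)
for y0,y1 in((211,226),(240,254)):
    v,u=np.nonzero(m[y0:y1,255:300]);print('ends y',cast(a,[(u.min()+255-.5,(y0+y1)/2),(u.max()+255.5,(y0+y1)/2)],.01)[:,1])
# plunger by triangulation
b=grab('scene')
def ray(f,p):
    A=cast(f,p,.3)[0];B=cast(f,p,.1)[0];return A,(B-A)/np.linalg.norm(B-A)
for pa,pb in(((219.2,230.3),(338.9,185.8)),):
    A,d=ray(a,pa);B,e=ray(b,pb)
    t=np.linalg.lstsq(np.c_[d,-e],B-A,rcond=None)[0];print('plunger tri',A+t[0]*d,B+t[1]*e)
E
```

```text
case rim [ 0.46113307 -0.33341391  0.045     ]
orange [ 0.46878419 -0.42958327  0.045     ] purple [ 0.36456531 -0.29981486  0.045     ]
arm slope dx/dy -0.02589681 x at y=-.03 0.5684574
arm slope dx/dy -0.026065364 x at y=-.03 0.494677
ends y [ 0.0095326  -0.05681234]
ends y [ 0.00591669 -0.05759071]
plunger tri [0.52799363 0.09488298 0.1741022 ] [0.52856134 0.09246417 0.17383652]
```

Call:
jog_arm(
  deltas=[
    {"tz": 0.03},
    {"tz": 0.04},
    {"tz": 0.03},
    {"tx": 0.029,"ty": 0.028,"az": 8.07},
    {"tx": 0.029,"ty": 0.028,"az": 8.07},
    {"tx": 0.029,"ty": 0.029,"az": 8.07},
    {"tx": 0.029,"ty": 0.029,"az": 8.07},
    {"tx": 0.029,"ty": 0.029,"az": 8.07},
    {"tx": 0.029,"ty": 0.029,"az": 8.07},
    {"tx": 0.029,"ty": 0.029,"az": 8.07},
    {"tx": 0.028,"ty": 0.028,"az": 8.07},
    {"tx": 0.028,"ty": 0.028,"az": 8.04},
    {},
  ],
)

```text
validation failed for argument at $.de...
```

Call:
jog_arm(
  deltas=[
    {"ax": 0,"ay": 0,"az": 0,"tx": 0,"ty": 0,"tz": 0.03,"hand": 0.094},
    {"ax": 0,"ay": 0,"az": 0,"tx": 0,"ty": 0,"tz": 0.04,"hand": 0.094},
    {"ax": 0,"ay": 0,"az": 0,"tx": 0,"ty": 0,"tz": 0.03,"hand": 0.094},
  ],
)

```text
clock: 0.6
position: [0.2024, -0.5914, 0.3076]
orientation: [3.098, 0.516, 0.0]
contact_force: [0.5, 0.8, -0.1]
opening: 0.0941
gripper_force: 0.0
```

Call:
jog_arm(
  deltas=[
    {"ax": 0,"ay": 0,"az": 8.07,"tx": 0.029,"ty": 0.028,"tz": 0,"hand": 0.094},
    {"ax": 0,"ay": 0,"az": 8.07,"tx": 0.029,"ty": 0.028,"tz": 0,"hand": 0.094},
    {"ax": 0,"ay": 0,"az": 8.07,"tx": 0.029,"ty": 0.029,"tz": 0,"hand": 0.094},
    {"ax": 0,"ay": 0,"az": 8.07,"tx": 0.029,"ty": 0.029,"tz": 0,"hand": 0.094},
    {"ax": 0,"ay": 0,"az": 8.07,"tx": 0.029,"ty": 0.029,"tz": 0,"hand": 0.094},
    {"ax": 0,"ay": 0,"az": 8.07,"tx": 0.029,"ty": 0.029,"tz": 0,"hand": 0.094},
    {"ax": 0,"ay": 0,"az": 8.07,"tx": 0.029,"ty": 0.029,"tz": 0,"hand": 0.094},
    {"ax": 0,"ay": 0,"az": 8.07,"tx": 0.028,"ty": 0.028,"tz": 0,"hand": 0.094},
    {"ax": 0,"ay": 0,"az": 8.04,"tx": 0.028,"ty": 0.028,"tz": 0,"hand": 0.094},
    {"ax": 0,"ay": 0,"az": 0,"tx": 0,"ty": 0,"tz": 0,"hand": 0.094},
    {"ax": 0,"ay": 0,"az": 0,"tx": 0,"ty": 0,"tz": 0,"hand": 0.094},
  ],
)

```text
clock: 1.7
position: [0.4616, -0.3339, 0.3053]
orientation: [-2.192, -2.251, 0.0]
contact_force: [-0.4, -0.6, -0.6]
opening: 0.094
gripper_force: 0.0
```

```bash
python3 - <<'E'
from h import *
from scipy.spatial.transform import Rotation as R
s=readout.observe();r=R.from_rotvec(s['orientation']).as_matrix();print(s['clock'],s['position'],'y',r[:,1],'z',r[:,2],np.degrees(np.arctan2(r[1,1],r[0,1])),np.round(s['joint_pos'],2))
E
```

```text
1.7 [ 0.46164373 -0.33390753  0.30531993] y [ 9.99646662e-01  2.65800054e-02 -2.31272811e-04] z [-2.33479776e-04  7.99275240e-05 -9.99999970e-01] 1.5231015485651436 [ 0.88  0.26 -0.38  1.62  0.1   1.28  0.51]
```

Call:
jog_arm(
  deltas=[
    {"ax": 0,"ay": 0,"az": 0,"tx": 0,"ty": 0,"tz": -0.045,"hand": 0.094},
    {"ax": 0,"ay": 0,"az": 0,"tx": 0,"ty": 0,"tz": -0.045,"hand": 0.094},
    {"ax": 0,"ay": 0,"az": 0,"tx": 0,"ty": 0,"tz": -0.045,"hand": 0.094},
    {"ax": 0,"ay": 0,"az": 0,"tx": 0,"ty": 0,"tz": -0.045,"hand": 0.094},
    {"ax": 0,"ay": 0,"az": 0,"tx": 0,"ty": 0,"tz": -0.04,"hand": 0.094},
    {"ax": 0,"ay": 0,"az": 0,"tx": 0,"ty": 0,"tz": 0,"hand": 0.094},
    {"ax": 0,"ay": 0,"az": 0,"tx": 0,"ty": 0,"tz": 0,"hand": 0.094},
  ],
)

```text
clock: 2.4
position: [0.4611, -0.3351, 0.0863]
orientation: [-2.194, -2.248, 0.001]
contact_force: [-0.3, -0.0, 0.8]
opening: 0.0936
gripper_force: 0.0
```

```bash
python3 - <<'E'
from h import *
b=grab('scene');a=grab('top')
c=lambda f,x,y,r=40:cv2.resize(f['frame'][y-r:y+r,x-r:x+r,::-1],(390,390),interpolation=cv2.INTER_CUBIC)
cv2.imwrite('pics/c2.png',np.hstack([c(b,197,160),c(a,397,261)]))
E
```

```text
(no output)
```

View pics/c2.png

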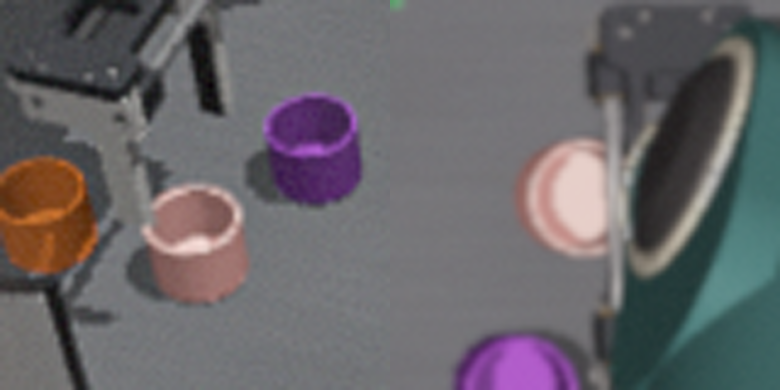

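The scene crop shows the fingers above and on both sides of the pink cup (scene about 197,170), clear of the orange and purple ones. I'll descend and grip.

Call:
jog_arm(
  deltas=[
    {"ax": 0,"ay": 0,"az": 0,"tx": 0,"ty": 0.001,"tz": -0.025,"hand": 0.094},
    {"ax": 0,"ay": 0,"az": 0,"tx": 0,"ty": 0,"tz": -0.025,"hand": 0.094},
    {"ax": 0,"ay": 0,"az": 0,"tx": 0,"ty": 0,"tz": -0.02,"hand": 0.094},
    {"ax": 0,"ay": 0,"az": 0,"tx": 0,"ty": 0,"tz": 0,"hand": 0.094},
    {"ax": 0,"ay": 0,"az": 0,"tx": 0,"ty": 0,"tz": 0,"hand": 0.094},
    {"ax": 0,"ay": 0,"az": 0,"tx": 0,"ty": 0,"tz": 0,"hand": 0.07},
    {"ax": 0,"ay": 0,"az": 0,"tx": 0,"ty": 0,"tz": 0,"hand": 0.06},
    {"ax": 0,"ay": 0,"az": 0,"tx": 0,"ty": 0,"tz": 0,"hand": 0.05},
    {"ax": 0,"ay": 0,"az": 0,"tx": 0,"ty": 0,"tz": 0,"hand": 0.05},
    {"ax": 0,"ay": 0,"az": 0,"tx": 0,"ty": 0,"tz": 0,"hand": 0.05},
    {"ax": 0,"ay": 0,"az": 0,"tx": 0,"ty": 0,"tz": 0,"hand": 0.05},
  ],
)

```text
clock: 3.6
position: [0.4616, -0.3334, 0.0157]
orientation: [2.192, 2.25, -0.0]
contact_force: [-0.6, 0.1, 4.1]
opening: 0.0583
gripper_force: 30.0
```

Call:
jog_arm(
  deltas=[
    {"ax": 0,"ay": 0,"az": 0,"tx": 0,"ty": 0,"tz": 0.03,"hand": 0.05},
    {"ax": 0,"ay": 0,"az": 0,"tx": 0,"ty": 0,"tz": 0.04,"hand": 0.05},
    {"ax": 0,"ay": 0,"az": 0,"tx": 0.012,"ty": 0.03,"tz": 0,"hand": 0.05},
    {"ax": 0,"ay": 0,"az": 0,"tx": 0.012,"ty": 0.03,"tz": 0,"hand": 0.05},
    {"ax": 0,"ay": 0,"az": 0,"tx": 0.012,"ty": 0.03,"tz": 0,"hand": 0.05},
    {"ax": 0,"ay": 0,"az": 0,"tx": 0.012,"ty": 0.03,"tz": 0,"hand": 0.05},
    {"ax": 0,"ay": 0,"az": 0,"tx": 0.012,"ty": 0.03,"tz": 0,"hand": 0.05},
    {"ax": 0,"ay": 0,"az": 0,"tx": 0.013,"ty": 0.03,"tz": 0,"hand": 0.05},
    {"ax": 0,"ay": 0,"az": 0,"tx": 0,"ty": 0,"tz": -0.03,"hand": 0.05},
    {"ax": 0,"ay": 0,"az": 0,"tx": 0,"ty": 0,"tz": -0.02,"hand": 0.05},
    {"ax": 0,"ay": 0,"az": 0,"tx": 0,"ty": 0,"tz": 0,"hand": 0.05},
    {"ax": 0,"ay": 0,"az": 0,"tx": 0,"ty": 0,"tz": 0,"hand": 0.05},
  ],
)

```text
clock: 4.8
position: [0.5344, -0.1533, 0.0357]
orientation: [-2.192, -2.25, 0.0]
contact_force: [0.5, 0.5, 0.0]
opening: 0.0582
gripper_force: 30.0
```

```bash
python3 - <<'E'
from h import *
s=readout.observe();print(s['clock'],s['position'])
b=grab('scene');a=grab('top')
p=proj(b,[[.53,-.09,.03]])[0];print(p)
c=lambda f,x,y,r=50:cv2.resize(f['frame'][y-r:y+r,x-r:x+r,::-1],(390,390),interpolation=cv2.INTER_CUBIC)
cv2.imwrite('pics/c3.png',np.hstack([c(b,int(p[0]),int(p[1])),c(a,290,233)]))
E
```

```text
4.8 [ 0.5343748  -0.15328086  0.03571124]
[267.12306694 205.9220606 ]
```

View pics/c3.png

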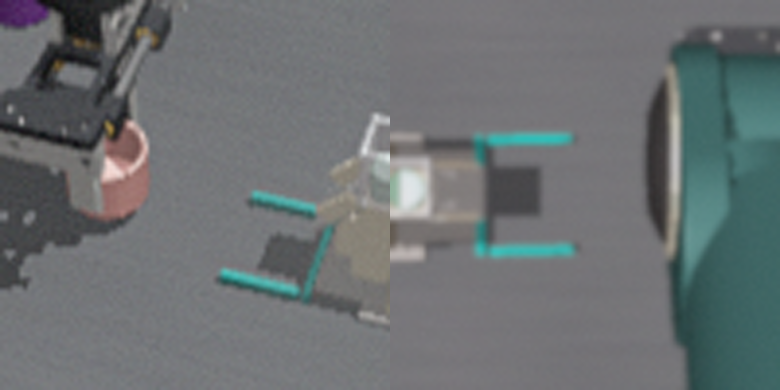

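```bash
python3 - <<'E'
from m import *
s=readout.observe();P=s['position'];a=grab('top');b=grab('scene')
print('back wall outer/inner y',cast(a,[(261.8,218),(264.9,218),(261.8,247),(264.9,247)],.01))
q=lambda u,v:(217+u/3.9,155+v/3.9)
print('scene back wall',cast(b,[q(331,230),q(306,297)],.008))
t=np.linspace(0,2*np.pi,200);
for z in(.02,.065): print('pred umax',z,proj(b,np.c_[P[0]+.029*np.cos(t),P[1]+.029*np.sin(t),0*t+z]).max(0))
c=blob(b,(0,30,60),(12,255,255),(247,198),22);print('meas',c.max(0)+.5,cv2.boundingRect(c))
p0=proj(b,[P[0],P[1]-0,.05]);print('px per 5mm y',proj(b,[P[0],P[1]+.005,.05])-p0)
E
```

```text
back wall outer/inner y [[ 0.56796971  0.00623275  0.01      ]
 [ 0.56806459 -0.00168114  0.01      ]
 [ 0.49411591  0.00515423  0.01      ]
 [ 0.49421536 -0.00272364  0.01      ]]
scene back wall [[0.50917776 0.00291394 0.008     ]
 [0.57025476 0.00372118 0.008     ]]
pred umax 0.02 [255.39168106 212.01991392]
pred umax 0.065 [254.64207147 201.26312939]
meas [254.5 211.5] (238, 185, 17, 27)
px per 5mm y [[1.72284863 0.45319268]]
```

Call:
jog_arm(
  deltas=[
    {"ax": 0,"ay": 0,"az": 0,"tx": 0,"ty": 0,"tz": -0.01,"hand": 0.05},
    {"ax": 0,"ay": 0,"az": 0,"tx": 0,"ty": 0.01,"tz": -0.008,"hand": 0.05},
    {"ax": 0,"ay": 0,"az": 0,"tx": -0.001,"ty": 0.02,"tz": 0,"hand": 0.05},
    {"ax": 0,"ay": 0,"az": 0,"tx": -0.001,"ty": 0.02,"tz": 0,"hand": 0.05},
    {"ax": 0,"ay": 0,"az": 0,"tx": 0,"ty": 0.02,"tz": 0,"hand": 0.05},
    {"ax": 0,"ay": 0,"az": 0,"tx": -0.001,"ty": 0.02,"tz": 0,"hand": 0.05},
    {"ax": 0,"ay": 0,"az": 0,"tx": 0,"ty": 0.01,"tz": 0,"hand": 0.05},
    {"ax": 0,"ay": 0,"az": 0,"tx": 0,"ty": 0.01,"tz": 0,"hand": 0.05},
    {"ax": 0,"ay": 0,"az": 0,"tx": 0,"ty": 0.005,"tz": 0,"hand": 0.05},
    {"ax": 0,"ay": 0,"az": 0,"tx": 0,"ty": 0.004,"tz": 0,"hand": 0.05},
    {"ax": 0,"ay": 0,"az": 0,"tx": 0,"ty": 0,"tz": 0,"hand": 0.05},
    {"ax": 0,"ay": 0,"az": 0,"tx": 0,"ty": 0,"tz": 0,"hand": 0.05},
  ],
)

```text
clock: 6.2
position: [0.5314, -0.0348, 0.0174]
orientation: [2.193, 2.25, -0.0]
contact_force: [-1.3, -0.7, -1.3]
opening: 0.0581
gripper_force: 30.0
```

Call:
jog_arm(
  deltas=[
    {"ax": 0,"ay": 0,"az": 0,"tx": 0,"ty": 0.001,"tz": -0.002,"hand": 0.05},
    {"ax": 0,"ay": 0,"az": 0,"tx": 0,"ty": 0,"tz": 0,"hand": 0.05},
    {"ax": 0,"ay": 0,"az": 0,"tx": 0,"ty": 0,"tz": 0,"hand": 0.06},
    {"ax": 0,"ay": 0,"az": 0,"tx": 0,"ty": 0,"tz": 0,"hand": 0.065},
    {"ax": 0,"ay": 0,"az": 0,"tx": 0,"ty": 0,"tz": 0,"hand": 0.09},
    {"ax": 0,"ay": 0,"az": 0,"tx": 0,"ty": 0,"tz": 0,"hand": 0.09},
    {"ax": 0,"ay": 0,"az": 0,"tx": 0,"ty": 0,"tz": 0,"hand": 0.09},
    {"ax": 0,"ay": 0,"az": 0,"tx": 0,"ty": 0,"tz": 0.02,"hand": 0.09},
    {"ax": 0,"ay": 0,"az": 0,"tx": 0,"ty": 0,"tz": 0.04,"hand": 0.09},
    {"ax": 0,"ay": 0,"az": 0,"tx": 0,"ty": 0,"tz": 0.045,"hand": 0.09},
    {"ax": 0,"ay": 0,"az": 0,"tx": 0,"ty": 0,"tz": 0.045,"hand": 0.09},
    {"ax": 0,"ay": 0,"az": 0,"tx": 0,"ty": 0,"tz": 0.045,"hand": 0.09},
    {"ax": 0,"ay": 0,"az": 0,"tx": 0,"ty": 0,"tz": 0.045,"hand": 0.09},
    {"ax": 0,"ay": 0,"az": 0,"tx": 0,"ty": 0,"tz": 0,"hand": 0.0},
    {"ax": 0,"ay": 0,"az": 0,"tx": 0,"ty": 0,"tz": 0,"hand": 0.0},
  ],
)

```text
clock: 7.7
position: [0.5316, -0.0334, 0.2561]
orientation: [2.191, 2.249, 0.001]
contact_force: [-1.1, 0.0, -0.0]
opening: 0.0775
gripper_force: 0.0
```

```bash
python3 - <<'E'
from m import *
s=readout.observe();print(s['clock'],s['position'])
b=grab('scene');a=grab('top')
t=np.linspace(0,2*np.pi,200);n=[.5316,-.033]
p=proj(b,[[.5316,-.033,.03]])[0].astype(int);print(p)
c=blob(b,(0,30,60),(12,255,255),tuple(int(i) for i in p),35);print('meas',c.min(0)-.5,c.max(0)+.5)
q=np.vstack([proj(b,np.c_[n[0]+.029*np.cos(t),n[1]+.029*np.sin(t),0*t+z]) for z in(0,.045)]);print('pred',q.min(0),q.max(0))
print('px/5mm x,y',proj(b,[[n[0]+.005,n[1],.02],[n[0],n[1]+.005,.02]])-proj(b,[n[0],n[1],.02]))
c=lambda f,x,y,r=50:cv2.resize(f['frame'][y-r:y+r,x-r:x+r,::-1],(390,390),interpolation=cv2.INTER_CUBIC)
cv2.imwrite('pics/c4.png',np.hstack([c(b,int(p[0])+15,int(p[1])-10),c(a,270,233)]))
E
```

```text
7.7 [ 0.53162584 -0.03338178  0.25612028]
[286 211]
meas [274.5 199.5] [296.5 225.5]
pred [276.08205268 199.77905835] [297.98981349 227.06372038]
px/5mm x,y [[-0.58041178  1.37757317]
 [ 1.76434842  0.46976231]]
```

View pics/c4.png

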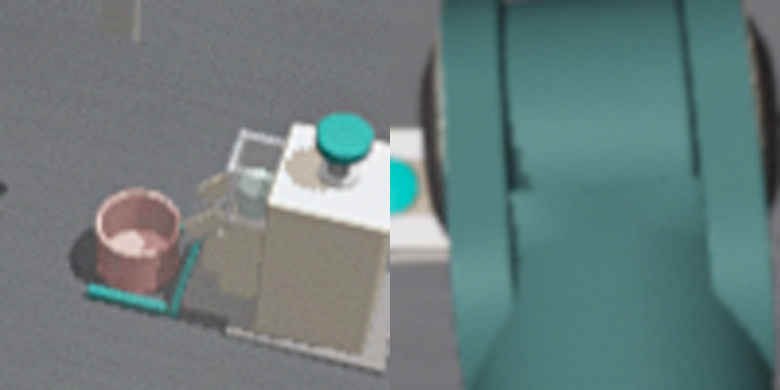

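The cup stands upright in the cradle (scene about 286,212). The gap to the back wall is uncertain by a few mm, so I'll clear the arm for one top-view check.

Call:
jog_arm(
  deltas=[
    {"ax": 0,"ay": 0,"az": 0,"tx": 0,"ty": -0.04,"tz": 0,"hand": 0.0},
    {"ax": 0,"ay": 0,"az": 0,"tx": 0,"ty": -0.04,"tz": 0,"hand": 0.0},
    {"ax": 0,"ay": 0,"az": 0,"tx": 0,"ty": -0.04,"tz": 0,"hand": 0.0},
    {"ax": 0,"ay": 0,"az": 0,"tx": 0,"ty": -0.04,"tz": 0,"hand": 0.0},
    {"ax": 0,"ay": 0,"az": 0,"tx": 0,"ty": -0.04,"tz": 0,"hand": 0.0},
    {"ax": 0,"ay": 0,"az": 0,"tx": 0,"ty": 0,"tz": 0,"hand": 0.0},
  ],
)

```text
clock: 8.4
position: [0.5297, -0.2387, 0.2533]
orientation: [-2.198, -2.241, 0.004]
contact_force: [-0.4, 1.0, -0.3]
opening: 0.0212
gripper_force: 0.0
```

```bash
python3 - <<'E'
from m import *
s=readout.observe();print(s['clock'],s['position'],s['opening'])
a=grab('top')
t=np.linspace(0,2*np.pi,200);n=[.5316,-.033]
c=blob(a,(0,30,60),(12,255,255),(277,233),22);print('meas',c.min(0)-.5,c.max(0)+.5)
q=np.vstack([proj(a,np.c_[n[0]+.029*np.cos(t),n[1]+.029*np.sin(t),0*t+z]) for z in(0,.045)]);print('pred',q.min(0),q.max(0))
print(proj(a,[[n[0],n[1]+.033,.01],[n[0],n[1]+.031,.051]]))
cv2.imwrite('pics/c5.png',cv2.resize(a['frame'][203:263,235:315,::-1],(800,600),interpolation=cv2.INTER_CUBIC))
E
```

```text
8.4 [ 0.52967885 -0.23868472  0.25334402] 0.021248870940896225
meas [264.5 220.5] [289.5 244.5]
pred [265.19599586 220.17679051] [288.60063732 243.91643281]
[[264.035908   232.27964301]
 [264.31397867 231.60306336]]
```

View pics/c5.png

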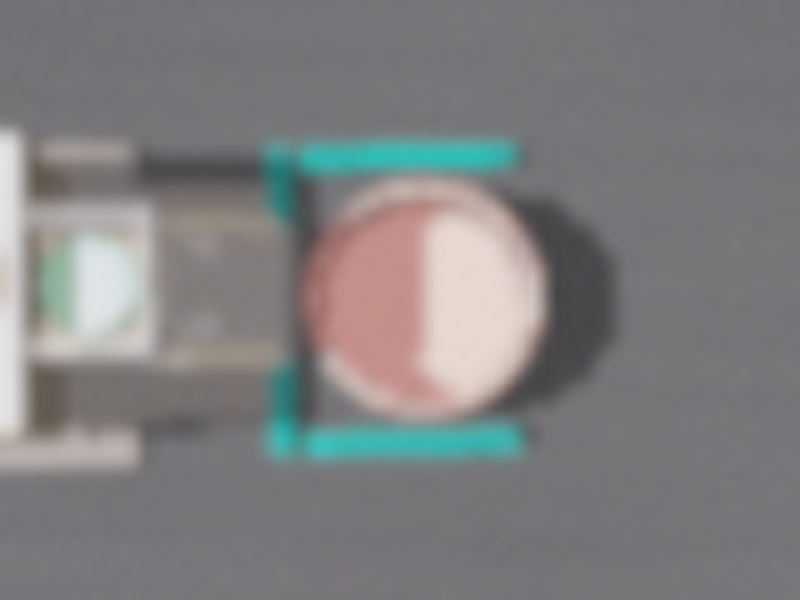

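The cup is centred in the cradle, about 4 mm from the back wall and within about 1–2 mm of the nest in this view. Next is the plunger.

Call:
jog_arm(
  deltas=[
    {"ax": 0,"ay": 0,"az": 0,"tx": 0,"ty": 0.04,"tz": 0,"hand": 0.0},
    {"ax": 0,"ay": 0,"az": 0,"tx": 0,"ty": 0.04,"tz": 0,"hand": 0.0},
    {"ax": 0,"ay": 0,"az": 0,"tx": 0,"ty": 0.04,"tz": 0,"hand": 0.0},
    {"ax": 0,"ay": 0,"az": 0,"tx": 0,"ty": 0.04,"tz": 0,"hand": 0.0},
    {"ax": 0,"ay": 0,"az": 0,"tx": 0,"ty": 0.04,"tz": 0,"hand": 0.0},
    {"ax": 0,"ay": 0,"az": 0,"tx": 0,"ty": 0.04,"tz": 0,"hand": 0.0},
    {"ax": 0,"ay": 0,"az": 0,"tx": -0.001,"ty": 0.04,"tz": 0,"hand": 0.0},
    {"ax": 0,"ay": 0,"az": 0,"tx": -0.001,"ty": 0.03,"tz": 0,"hand": 0.0},
    {"ax": 0,"ay": 0,"az": 0,"tx": -0.001,"ty": 0.017,"tz": 0,"hand": 0.0},
    {"ax": 0,"ay": 0,"az": 0,"tx": 0,"ty": 0,"tz": -0.02,"hand": 0.0},
    {"ax": 0,"ay": 0,"az": 0,"tx": 0,"ty": 0,"tz": -0.02,"hand": 0.0},
    {"ax": 0,"ay": 0,"az": 0,"tx": 0,"ty": 0,"tz": -0.015,"hand": 0.0},
    {"ax": 0,"ay": 0,"az": 0,"tx": 0,"ty": 0,"tz": 0,"hand": 0.0},
    {"ax": 0,"ay": 0,"az": 0,"tx": 0,"ty": 0,"tz": 0,"hand": 0.0},
    {"ax": 0,"ay": 0,"az": 0,"tx": 0,"ty": 0,"tz": 0,"hand": 0.0},
  ],
)

```text
clock: 9.95
position: [0.5286, 0.0941, 0.2011]
orientation: [2.192, 2.25, 0.001]
contact_force: [-0.1, -0.8, -0.3]
opening: 0.0004
gripper_force: 0.0
```

Call:
jog_arm(
  deltas=[
    {"ax": 0,"ay": 0,"az": 0,"tx": 0,"ty": 0,"tz": -0.01,"hand": 0.0},
    {"ax": 0,"ay": 0,"az": 0,"tx": 0,"ty": 0,"tz": -0.008,"hand": 0.0},
    {"ax": 0,"ay": 0,"az": 0,"tx": 0,"ty": 0,"tz": -0.004,"hand": 0.0},
    {"ax": 0,"ay": 0,"az": 0,"tx": 0,"ty": 0,"tz": -0.004,"hand": 0.0},
    {"ax": 0,"ay": 0,"az": 0,"tx": 0,"ty": 0,"tz": -0.004,"hand": 0.0},
    {"ax": 0,"ay": 0,"az": 0,"tx": 0,"ty": 0,"tz": 0,"hand": 0.0},
    {"ax": 0,"ay": 0,"az": 0,"tx": 0,"ty": 0,"tz": 0,"hand": 0.0},
  ],
)

```text
clock: 10.65
position: [0.5281, 0.0936, 0.1704]
orientation: [-2.192, -2.25, 0.001]
contact_force: [-5.0, -0.5, 5.3]
opening: 0.0006
gripper_force: 2.7
```

Call:
jog_arm(
  deltas=[
    {"ax": 0,"ay": 0,"az": 0,"tx": 0,"ty": 0,"tz": -0.002,"hand": 0.0},
    {"ax": 0,"ay": 0,"az": 0,"tx": 0,"ty": 0,"tz": -0.002,"hand": 0.0},
    {"ax": 0,"ay": 0,"az": 0,"tx": 0,"ty": 0,"tz": 0,"hand": 0.0},
    {"ax": 0,"ay": 0,"az": 0,"tx": 0,"ty": 0,"tz": 0,"hand": 0.0},
  ],
)

```text
clock: 11.05
position: [0.5283, 0.0937, 0.1666]
orientation: [-2.192, -2.25, 0.001]
contact_force: [-4.8, -1.1, 6.1]
opening: 0.0005
gripper_force: 3.1
```

Call:
jog_arm(
  deltas=[
    {"ax": 0,"ay": 0,"az": 0,"tx": 0,"ty": 0,"tz": -0.002,"hand": 0.0},
    {"ax": 0,"ay": 0,"az": 0,"tx": 0,"ty": 0,"tz": -0.001,"hand": 0.0},
    {"ax": 0,"ay": 0,"az": 0,"tx": 0,"ty": 0,"tz": 0,"hand": 0.0},
  ],
)

```text
clock: 11.35
position: [0.5283, 0.0937, 0.1636]
orientation: [-2.192, -2.25, 0.001]
contact_force: [-3.9, -1.4, 6.9]
opening: 0.0006
gripper_force: 3.5
```

Call:
jog_arm(
  deltas=[
    {"ax": 0,"ay": 0,"az": 0,"tx": 0,"ty": 0,"tz": -0.001,"hand": 0.0},
    {"ax": 0,"ay": 0,"az": 0,"tx": 0,"ty": 0,"tz": 0,"hand": 0.0},
  ],
)

```text
clock: 11.55
position: [0.5283, 0.0937, 0.1626]
orientation: [-2.192, -2.25, 0.001]
contact_force: [-4.3, -1.8, 8.5]
opening: 0.0007
gripper_force: 3.7
```

Call:
jog_arm(
  deltas=[
    {"ax": 0,"ay": 0,"az": 0,"tx": 0,"ty": 0,"tz": -0.001,"hand": 0.0},
    {"ax": 0,"ay": 0,"az": 0,"tx": 0,"ty": 0,"tz": 0,"hand": 0.0},
  ],
)

```text
clock: 11.75
position: [0.5283, 0.0937, 0.1617]
orientation: [2.192, 2.25, -0.0]
contact_force: [-3.8, -0.8, 8.6]
opening: 0.0008
gripper_force: 3.8
```

Call:
jog_arm(
  deltas=[
    {"ax": 0,"ay": 0,"az": 0,"tx": 0,"ty": 0,"tz": -0.001,"hand": 0.0},
    {"ax": 0,"ay": 0,"az": 0,"tx": 0,"ty": 0,"tz": 0,"hand": 0.0},
  ],
)

```text
clock: 11.95
position: [0.5283, 0.0937, 0.1607]
orientation: [-2.192, -2.25, 0.001]
contact_force: [-5.1, -0.8, 7.8]
opening: 0.0004
gripper_force: 3.9
```

Call:
jog_arm(
  deltas=[
    {"ax": 0,"ay": 0,"az": 0,"tx": 0,"ty": 0,"tz": -0.001,"hand": 0.0},
    {"ax": 0,"ay": 0,"az": 0,"tx": 0,"ty": 0,"tz": 0,"hand": 0.0},
  ],
)

```text
clock: 12.15
position: [0.5283, 0.0937, 0.1597]
orientation: [2.192, 2.25, -0.0]
contact_force: [-4.1, -1.2, 8.1]
opening: 0.0003
gripper_force: 4.0
```

Call:
jog_arm(
  deltas=[
    {"ax": 0,"ay": 0,"az": 0,"tx": 0,"ty": 0,"tz": -0.001,"hand": 0.0},
    {"ax": 0,"ay": 0,"az": 0,"tx": 0,"ty": 0,"tz": 0,"hand": 0.0},
  ],
)

```text
clock: 12.35
position: [0.5283, 0.0937, 0.1587]
orientation: [2.192, 2.25, -0.001]
contact_force: [-4.5, -1.2, 8.3]
opening: 0.0007
gripper_force: 4.1
```

Call:
jog_arm(
  deltas=[
    {"ax": 0,"ay": 0,"az": 0,"tx": 0,"ty": 0,"tz": -0.001,"hand": 0.0},
    {"ax": 0,"ay": 0,"az": 0,"tx": 0,"ty": 0,"tz": 0,"hand": 0.0},
  ],
)

```text
clock: 12.55
position: [0.5283, 0.0937, 0.1577]
orientation: [2.192, 2.25, -0.0]
contact_force: [-4.6, -1.7, 9.1]
opening: 0.0002
gripper_force: 4.3
```

Call:
jog_arm(
  deltas=[
    {"ax": 0,"ay": 0,"az": 0,"tx": 0,"ty": 0,"tz": -0.0005,"hand": 0.0},
    {"ax": 0,"ay": 0,"az": 0,"tx": 0,"ty": 0,"tz": 0,"hand": 0.0},
  ],
)

```text
clock: 12.75
position: [0.5283, 0.0937, 0.1572]
orientation: [2.192, 2.25, -0.001]
contact_force: [-4.8, -2.4, 8.4]
opening: 0.0005
gripper_force: 4.3
```

Call:
jog_arm(
  deltas=[
    {"ax": 0,"ay": 0,"az": 0,"tx": 0,"ty": 0,"tz": -0.0005,"hand": 0.0},
    {"ax": 0,"ay": 0,"az": 0,"tx": 0,"ty": 0,"tz": 0,"hand": 0.0},
  ],
)

```text
clock: 12.95
position: [0.5283, 0.0937, 0.1568]
orientation: [2.192, 2.25, -0.0]
contact_force: [-5.7, -1.2, 9.0]
opening: 0.0006
gripper_force: 4.4
```

Call:
jog_arm(
  deltas=[
    {"ax": 0,"ay": 0,"az": 0,"tx": 0,"ty": 0,"tz": -0.0005,"hand": 0.0},
    {"ax": 0,"ay": 0,"az": 0,"tx": 0,"ty": 0,"tz": 0,"hand": 0.0},
  ],
)

```text
clock: 13.15
position: [0.5283, 0.0937, 0.1565]
orientation: [2.192, 2.25, -0.001]
contact_force: [-6.0, -1.8, 11.8]
opening: 0.0003
gripper_force: 6.0
```

The force has jumped at a stroke of about 20.5 mm, so the plunger is on its stop. I'll add a little more load and hold.

Call:
jog_arm(
  deltas=[
    {"ax": 0,"ay": 0,"az": 0,"tx": 0,"ty": 0,"tz": -0.0002,"hand": 0.0},
    {"ax": 0,"ay": 0,"az": 0,"tx": 0,"ty": 0,"tz": 0,"hand": 0.0},
    {"ax": 0,"ay": 0,"az": 0,"tx": 0,"ty": 0,"tz": 0,"hand": 0.0},
    {"ax": 0,"ay": 0,"az": 0,"tx": 0,"ty": 0,"tz": 0,"hand": 0.0},
    {"ax": 0,"ay": 0,"az": 0,"tx": 0,"ty": 0,"tz": 0,"hand": 0.0},
  ],
)

```text
clock: 13.65
position: [0.5284, 0.0937, 0.1564]
orientation: [2.192, 2.25, -0.0]
contact_force: [-7.4, -2.6, 15.4]
opening: 0.0004
gripper_force: 7.5
```

Call:
jog_arm(
  deltas=[
    {"ax": 0,"ay": 0,"az": 0,"tx": 0,"ty": 0,"tz": 0,"hand": 0.0},
    {"ax": 0,"ay": 0,"az": 0,"tx": 0,"ty": 0,"tz": 0.005,"hand": 0.0},
    {"ax": 0,"ay": 0,"az": 0,"tx": 0,"ty": 0,"tz": 0.005,"hand": 0.0},
    {"ax": 0,"ay": 0,"az": 0,"tx": 0,"ty": 0,"tz": 0.005,"hand": 0.0},
    {"ax": 0,"ay": 0,"az": 0,"tx": 0,"ty": 0,"tz": 0.005,"hand": 0.0},
    {"ax": 0,"ay": 0,"az": 0,"tx": 0,"ty": 0,"tz": 0.005,"hand": 0.0},
    {"ax": 0,"ay": 0,"az": 0,"tx": 0,"ty": 0,"tz": 0.02,"hand": 0.0},
    {"ax": 0,"ay": 0,"az": 0,"tx": 0,"ty": 0,"tz": 0.04,"hand": 0.0},
    {"ax": 0,"ay": 0,"az": 0,"tx": 0,"ty": 0,"tz": 0.03,"hand": 0.0},
    {"ax": 0,"ay": 0,"az": 0,"tx": 0,"ty": 0.03,"tz": 0,"hand": 0.0},
    {"ax": 0,"ay": 0,"az": 0,"tx": 0,"ty": 0.04,"tz": 0,"hand": 0.0},
    {"ax": 0,"ay": 0,"az": 0,"tx": 0,"ty": 0.04,"tz": 0,"hand": 0.0},
    {"ax": 0,"ay": 0,"az": 0,"tx": 0,"ty": 0.03,"tz": 0,"hand": 0.0},
    {"ax": 0,"ay": 0,"az": 0,"tx": 0,"ty": 0,"tz": 0,"hand": 0.0},
    {"ax": 0,"ay": 0,"az": 0,"tx": 0,"ty": 0,"tz": 0,"hand": 0.0},
  ],
)

```text
clock: 15.15
position: [0.5284, 0.2341, 0.2706]
orientation: [-2.191, -2.251, 0.0]
contact_force: [-0.8, -0.4, 0.4]
opening: 0.0006
gripper_force: 0.0
```

```bash
python3 - <<'E'
from m import *
s=readout.observe();print(s['clock'],s['position'],s['contact_force'])
a=grab('top');b=grab('scene')
c=lambda f,x,y,r=45:cv2.resize(f['frame'][y-r:y+r,x-r:x+r,::-1],(390,390),interpolation=cv2.INTER_CUBIC)
cv2.imwrite('pics/c6.png',np.hstack([c(b,305,205),c(a,265,233)]))
E
```

```text
15.15 [0.52835779 0.23410824 0.27058627] [-0.77631698 -0.3528358   0.38641567]
```

View pics/c6.png

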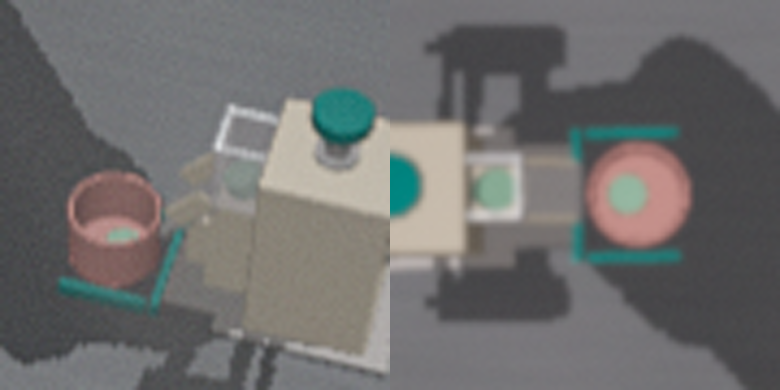

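The tablet lies in the cup (top crop 628,193). The second tablet is still in the magazine, the plunger is back up, and the cup stands in the cradle.

```bash
python3 -c "
from plant import job;print(job.job_done())"
```

```text
the job is handed in; nothing more can be done
None
```

The case stands in the cradle with one tablet inside, the second tablet is still in the magazine, the plunger is back up after one stroke (peak reading about 15 N downward), and the job is handed in; no verdict was shown.

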